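Dry-fit a gel comb between the glass plates and hold it

TASK

Take the blue gel comb out of the drying rack and slide it, teeth down, between the two glass plates of the casting stand until it drags snugly between them and the top edge of the short plate lies within the white band on the comb. Finish still holding the comb upright at that depth, so that a colleague can mark the glass below the teeth; be gentle with the glass and leave the other combs and everything else on the bench where they are.

Things in the scene. Friction and masses are not known exactly. Their poses are not given: they have to be found in the camera images.
- blue_comb: Blue plastic comb, 50 g: flat blade 76 mm wide, 3.6 thick, 85 tall, five teeth down. Origin: centre of underside, at the tooth tips; z up, y along width, x across thickness (both faces alike). Teeth z 0 to 20, tapering from 3.6 thick at z 10 to 1.4 at the tips. Ridge 8 thick at z 54 to 60. White band on both faces, z 22.5 to 29.5. Stands in a rack slot, up to 1 mm play.
- blue_comb_grip (a point): Middle of the comb's finger grip, 73 mm above the tooth tips. The grip is 12 mm thick (comb's x), 40 mm wide (y), from 60 to 85 mm above the tips: pinch it from above across its thickness.
- blue_comb_band (a point): Middle of the comb's 7 mm white band: 26 mm above the tooth tips, on the comb's mid plane.
- casting_stand: Gel casting stand, fixed: grey base 120 x 160 mm, white uprights to 102 mm, two upright glass plates 104 mm wide. Origin: centre of underside; z up, y along the plates, x across the gap from tall plate to short plate. Tall plate: inner face at x = 0, top edge at z 118 mm. Short plate: inner face at x = 2.8 mm at rest, top edge at z 108 mm. Side spacers leave 84 mm clear along y.
- plate_edge (a point): In the gap at the height of the short plate's top edge: x 1.8 mm, y 0, z 108 mm in the stand's frame, same axes. Where the middle of the comb's band belongs.
- short_plate: Lower glass plate (+x), 4 mm thick, frosted top edge with a 2.5 mm 45-degree bevel on the inside. Origin on its inner face, at bench height. Held by springs: it gives up to 1.2 mm outwards, pressing on what is between the plates with 2 N plus 5 N per mm, so 6 N on the full blade and 5 to 10 N drag in sliding. Cracks if the comb presses it with over 40 N.
- tall_plate: Taller fixed glass plate, 4 mm thick, with the spacer strips; origin as the stand's. It rises 10 mm above the short one: teeth can be rested against it before sliding down. Cracks if the comb presses it with over 40 N.
- comb_rack: White drying rack, fixed, 200 x 112 mm. Origin: centre of underside. Three 4.8 mm slots along its y at x = -62, 0, 62 mm; slot floor 8 mm, fin tops 30 mm above the bench. The three combs stand in them in any order, teeth down.
- yellow_comb: Yellow comb with eight narrow teeth, otherwise the same sizes and frame as the blue one; stays in the rack.
- pink_comb: Pink comb with two wide teeth, otherwise the same sizes and frame as the blue one; stays in the rack.
- marker_pen: Black marker pen lying on the bench, 135 mm long, 13 mm thick; origin on its underside, x along it; stays put.
- green_tube_rack: Green tube rack with small tubes, 110 x 200 x 38 mm, origin at the centre of its underside; stays put.
- amber_bottle: Amber glass bottle, 64 mm across, 130 mm tall, origin at the centre of its underside; stays put.
- beaker: Glass beaker, 72 mm across, 90 mm tall, origin at the centre of its underside; stays put.
Not all that is in view belongs to the job. Leave any purple look-alike of the comb_rack alone.

How it is judged (in metres and radians):
On the way:
1. the blue comb is drawn up out of the drying rack (z of blue_comb in the frame of comb_rack above 0.045 m), for 0.1 s.
At the end, for the whole second after the job is handed in: Blue comb teeth down between the plates, upright and parallel within 0.07 rad; band middle within 4 mm of the short plate's top edge in height, 2 mm across and 6 mm along the gap; short plate pressing it with over 1 N, tall plate over 0.5 N; fingers gripping it with over 2 N; at rest (z of blue_comb_band in the frame of plate_edge between -0.004 and 0.004 m and x of blue_comb_band in the frame of plate_edge between -0.002 and 0.002 m and y of blue_comb_band in the frame of plate_edge between -0.006 and 0.006 m and angle between blue_comb's own z axis and vertical below 0.07 rad and angle between the x axis of blue_comb and the x axis of casting_stand, either way round below 0.07 rad and contact force between blue_comb and short_plate above 1 N and contact force between blue_comb and tall_plate above 0.5 N and contact force between blue_comb and the fingers above 2 N and linear speed of blue_comb below 0.01 m/s); the arm keeps its last pose, push and grip.
It fails at once if the comb is forced against a glass plate with more than 40 N (contact force between blue_comb and short_plate above 40 N or contact force between blue_comb and tall_plate above 40 N).
It fails at once if the arm or gripper strikes a plate or the stand with more than 15 N (contact force between any of the arm, the fingers and casting_stand above 15 N).
It fails at once if another comb is shifted by more than 20 mm (distance of any of yellow_comb, pink_comb from where it was at the start of the episode above 0.02 m).
It fails at once if the pen, tube rack, bottle or beaker is shifted by more than 20 mm (distance of any of marker_pen, green_tube_rack, amber_bottle, beaker from where it was at the start of the episode above 0.02 m).
It also fails if it takes over 42 s, if anything falls off the work surface, if the arm or the gripper's body presses on something with over 40 N, if the wrist force passes 120 N, or if a joint passes its speed limit or range.

ROBOT

A 7-joint arm with a two-finger parallel gripper is mounted at the origin on the work surface. World frame = base frame: x ahead of the robot, y to its left, z up, the work surface at z = 0. Lengths are in mm, angles in rad, forces in N, time in s.
With the tool pointing down it reaches from about 400 to 850 mm from the base axis. Payload 6.9 kg.
Tool frame: the origin (TCP) lies at the very end of the fingers, on their centre line; the grasp point (between the pads) lies bot.grasp_offset behind it (bot.grasp_offset is the distance from the TCP to the grasp point, in mm); x points along the fingers, y is the direction in which the jaws open and shut, and the axes are right-handed (so a half turn about x gives the same grasp; the last joint's range is limited). The gripper opens to 85 mm and grips with 20 to 120 N. Pads are 22 mm wide; open, the fingers measure 114 mm over their backs; the gripper's body (76 mm by 85 mm) begins 54 mm behind the grasp point. The pads swing forward as they close: fully open they stand 13 mm farther back than shut.
Start: joints at [1.246, 0.507, -0.238, 1.5, 0.126, 1.149, -0.155], TCP at [260.969, -567.895, 192.675] pointing down, gripper open.
Joint ranges: [-3.08, 3.08], [-0.24, 2.05], [-1.43, 1.35], [0, 2.5], [-1.52, 4.66], [0.17, 1.96], [-2.89, 2.89]. Speed limits (rad/s): [2.39, 2.39, 3.14, 3.14, 3.14, 3.14, 3.14].

INTERFACE

Orientations are given as a unit quaternion [x, y, z, w].
In Python, from plant import bot, snapshot, get_calibration gives the robot as it stands.
- The arm moves only by the tool move_arm, never from a script. Its argument "steps" is one flat list of numbers, 7 for each row, row after row: the turn, a rotation vector about the tool's x, y, z in degrees, then the shift along the tool's x, y, z in mm, then the finger opening in mm, from 0 to 85.4. A call has 1 to 5 rows; each row shifts and turns the pose as measured when the row begins, along the tool's axes as they then stand; what a row does not reach is not made up. A row lasts 1/10 s, in which the tool goes at most 50 mm and 8.59 degrees, less where a joint would pass 70% of its speed; a pose out of reach is approached as far as the arm can. A call is refused whole if a number of a shift passes 50 or a number of a turn 8.59, either way. A call with a gripper value outside its range is refused whole. The fingers move at their own pace and stop on an object; "squeeze" is the grip in N (left out, the last holds). Time passes only in rows, so rows that do not move let the fingers close. It gives the time, the measured TCP pose, the force and the opening at its end, in the units of the state.
- bot.get_obs(): the state, without advancing time (a new reading comes with each control period).
- snapshot(name): name is "scene" or "top" or "wrist"; returns (picture, depth): 480x640x3 uint8, blue, green, red; 480x640 float32, mm along the optical axis (not along the pixel's ray), 0 where there is no reading.
- get_calibration(name): a dict with "K" (3x3 intrinsics, pixels), "world_from_camera" (4x4, takes a point from camera to world coordinates). Camera axes: x right, y up, looking along -z (the intrinsics and any distortion apply to the point x, -y, -z); pixel columns grow to the right and rows downward; lengths in mm; the calibration is good to about 2 mm. A picture is of the moment at which its call begins: read the wrist's pose just before it. get_calibration takes no time and is no camera call; for the wrist camera it gives the pose at the moment of the call.
- bot.hand_in(): hands the job in, once; it reports no verdict.
The state is a dict: "time_s": time; "qpos": joint angles; "qd": joint speeds; "tau": joint torques, N m; "tool_pos": TCP position; "tcp_rot": TCP orientation; "wrist_force": force on the tool from outside, world axes, zero at the start; "ft_torque": the same for the moment, N m; "opening": opening from 0.0 (shut) to 1.0 (fully open).
Only numpy, scipy, OpenCV 4.12 (cv2) and the standard library are available. Lean on these libraries where they do the work, as an engineer would, in place of code of your own. Each camera call takes 0.05 s, during which the arm holds its last target. There are 200 camera calls.

## Working session

There is one attempt and no reset: what is moved stays moved. The work goes in short steps, Python scripts to look and compute and a tool call to move; the robot and the scene stay as the last step left them, time stands still between calls to the robot, and variables do not carry over. Pictures are saved under pics/ and viewed, about 8 in all and at most 12, crops included, and the job is handed in when it is done.

Besides the shell and the picture viewer there is one more tool, called after ">>>" by a JSON object that holds its "method" and its "body", one argument or row to a line. move_arm: Moves the arm, as the interface text tells. Its arguments: {"type":"object","properties":{"steps":{"type":"array"},"squeeze":{"type":"number"}},"required":["steps"]}

```bash
mkdir -p pics; ls; python3 - <<'E'
from plant import bot,snapshot,get_calibration
import cv2,numpy as np,pickle
print(bot.get_obs(), bot.grasp_offset)
for n in ["scene","top"]:
    p,d=snapshot(n); c=get_calibration(n); cv2.imwrite(f"pics/{n}0.png",p); np.save(f"pics/{n}0.npy",d)
    print(n,c)
E
```

```text
pics
{'time_s': 0.0, 'qpos': array([ 1.24549349,  0.50833419, -0.23751469,  1.50114516,  0.12567447,
        1.14891931, -0.15483996]), 'qd': array([-0.00046602,  0.00012201, -0.00074357,  0.00176565, -0.00020045,
        0.00032334,  0.00156313]), 'tau': array([-1.44624350e-04, -6.20592213e+01, -2.18712375e+00, -2.49651825e+01,
        1.25121209e-02,  1.21151496e-02,  4.81366243e-06]), 'tool_pos': array([ 260.68430722, -567.39237366,  191.82740855]), 'tcp_rot': array([-0.69062427, -0.15174969,  0.69091333, -0.15049559]), 'wrist_force': array([ 0.65457648, -0.97066647, -0.40810538]), 'ft_torque': array([ 0.01141178,  0.03384195, -0.02492608]), 'opening': 0.9991558124592285} 18.700000000000003
scene {'K': array([[500.90105257,   0.        , 319.45337381],
       [  0.        , 500.90105257, 239.98504931],
       [  0.        ,   0.        ,   1.        ]]), 'world_from_camera': array([[ 2.23901558e-01, -6.18093114e-01,  7.53544289e-01,
         1.26820768e+03],
       [ 9.74590950e-01,  1.47047124e-01, -1.68966336e-01,
        -2.67234888e+02],
       [-6.36959168e-03,  7.72229270e-01,  6.35312035e-01,
         6.87789423e+02],
       [ 0.00000000e+00,  0.00000000e+00,  0.00000000e+00,
         1.00000000e+00]])}
top {'K': array([[459.89405502,   0.        , 320.22215549],
       [  0.        , 459.89405502, 244.25206435],
       [  0.        ,   0.        ,   1.        ]]), 'world_from_camera': array([[-1.44727582e-02,  9.89203100e-01, -1.45834723e-01,
         4.02723261e+02],
       [-9.99787060e-01, -1.21708232e-02,  1.66644833e-02,
        -9.07534803e+01],
       [ 1.47096299e-02,  1.46044851e-01,  9.89168605e-01,
         9.30419250e+02],
       [ 0.00000000e+00,  0.00000000e+00,  0.00000000e+00,
         1.00000000e+00]])}
```

View pics/scene0.png

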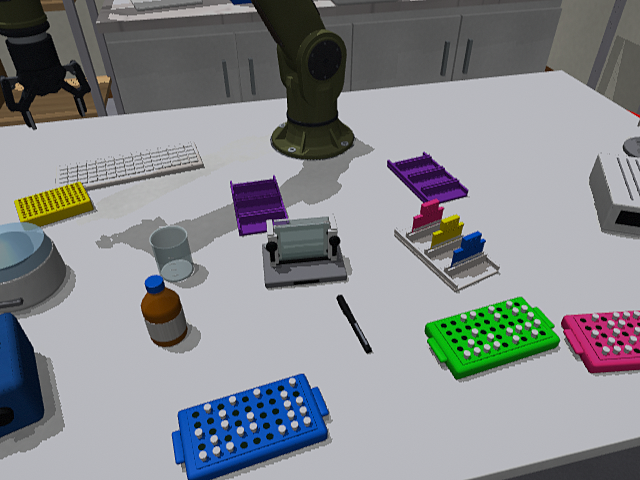

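View pics/top0.png

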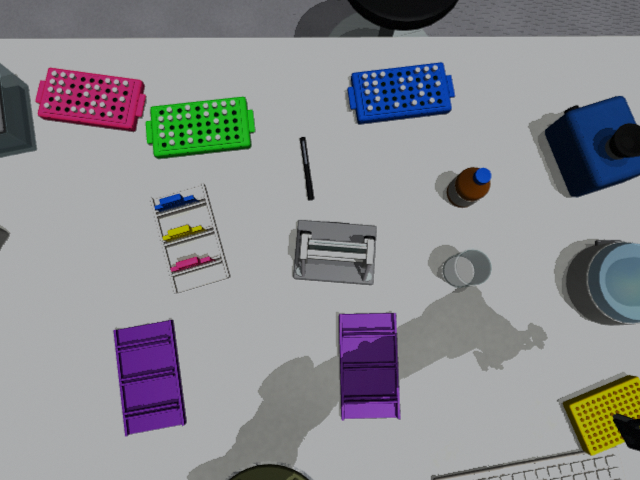

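```bash
cat > h.py <<'E'
import numpy as np,cv2
from plant import bot,snapshot,get_calibration
def cloud(d,c):
    v,u=np.mgrid[:480,:640]; K=c["K"]
    P=np.stack([(u-K[0,2])/K[0,0]*d,-(v-K[1,2])/K[1,1]*d,-d],-1)
    W=c["world_from_camera"]; return P@W[:3,:3].T+W[:3,3]
def px(pt,c):
    W=c["world_from_camera"];q=(np.asarray(pt,float)-W[:3,3])@W[:3,:3]
    K=c["K"];return K[0,0]*q[...,0]/-q[...,2]+K[0,2],K[1,1]*-q[...,1]/-q[...,2]+K[1,2]
E
python3 - <<'E'
from h import *
for n,boxc,boxs in [("top",(140,180,235,300),(285,210,385,292)),("scene",(385,190,505,295),(255,205,355,295))]:
    im=cv2.imread(f"pics/{n}0.png");d=np.load(f"pics/{n}0.npy");c=get_calibration(n);P=cloud(d,c)
    hsv=cv2.cvtColor(im,cv2.COLOR_BGR2HSV)
    for name,lo,hi in [("blue",100,125),("yellow",20,35),("pink",160,179)]:
        x0,y0,x1,y1=boxc;m=np.zeros((480,640),bool);m[y0:y1,x0:x1]=True
        m&=(hsv[...,0]>=lo)&(hsv[...,0]<=hi)&(hsv[...,1]>120)&(hsv[...,2]>60)&(d>0)
        Q=P[m]; t=Q[(Q[:,2]>85)]
        print(n,name,m.sum(),len(t),"zmax",np.percentile(Q[:,2],[50,95,99]).round(1))
        if len(t)>5:
            r=cv2.minAreaRect(t[:,:2].astype(np.float32));print("  top",t.mean(0).round(1),r)
    x0,y0,x1,y1=boxs;Q=P[y0:y1,x0:x1].reshape(-1,3)
    print(np.histogram(Q[:,2],bins=np.arange(-5,135,5)))
    for lo,hi in [(20,32),(96,104),(104,111),(113,122)]:
        t=Q[(Q[:,2]>lo)&(Q[:,2]<hi)]
        if len(t)>5: print("  stand z",lo,hi,len(t),t.mean(0).round(1),cv2.minAreaRect(t[:,:2].astype(np.float32)))
t=cv2.imread("pics/top0.png");s=cv2.imread("pics/scene0.png")
a=cv2.resize(t[210:295,285:390],None,fx=3.8,fy=3.8);b=cv2.resize(s[205:290,255:360],None,fx=3.8,fy=3.8)
e=cv2.resize(t[180:295,140:235],(399,280));f=cv2.resize(s[190:290,385:510],(399,280))
cv2.imwrite("pics/crop1.png",np.vstack([np.hstack([a,b])[:, :798][:310],np.hstack([e,f])]))
E
```

```text
top blue 242 145 zmax [90.3 95.1 95.8]
  top [614.4 173.8  92.1] ((615.15087890625, 173.6102752685547), (13.072149276733398, 39.07302474975586), 16.616899490356445)
top yellow 368 159 zmax [76.4 93.7 95.3]
  top [554.9 156.   91.7] ((555.4895629882812, 156.22312927246094), (13.252908706665039, 39.35478210449219), 17.84702491760254)
top pink 306 159 zmax [86.2 94.  95.4]
  top [495.5 138.7  92. ] ((496.0165710449219, 139.0467529296875), (12.755111694335938, 40.27788543701172), 16.395429611206055)
(array([1800, 1630,   14,  160, 2488,  300,   36,   24,   69,  126,   16,
         23,   31,   35,   35,   34,   48,   86,   78,  317,  170,  323,
        157,   27,  131,    7,    0]), array([ -5,   0,   5,  10,  15,  20,  25,  30,  35,  40,  45,  50,  55,
        60,  65,  70,  75,  80,  85,  90,  95, 100, 105, 110, 115, 120,
       125, 130]))
  stand z 20 32 344 [ 509.7 -134.1   22.1] ((522.5465698242188, -135.81982421875), (155.7572021484375, 118.7241439819336), 85.80635070800781)
  stand z 96 104 417 [ 516.6 -135.8  100.7] ((516.5755615234375, -135.2494354248047), (132.99203491210938, 4
[... 1077 characters left out ...]
,  40,  45,  50,  55,
        60,  65,  70,  75,  80,  85,  90,  95, 100, 105, 110, 115, 120,
       125, 130]))
  stand z 20 32 698 [ 485.8 -148.8   25.2] ((461.3235168457031, -136.34046936035156), (152.9857940673828, 248.0945587158203), 89.03424072265625)
  stand z 96 104 406 [ 523.6 -137.5  100.7] ((517.1592407226562, -134.8789825439453), (132.64317321777344, 50.302913665771484), 84.9102783203125)
  stand z 104 111 280 [ 523.9 -134.9  107.3] ((530.2359008789062, -132.4820098876953), (40.141029357910156, 132.70101928710938), 5.3546271324157715)
  stand z 113 122 199 [ 520.3 -135.2  116.7] ((519.4713134765625, -134.69712829589844), (103.52559661865234, 9.274391174316406), 85.29109191894531)
```

View pics/crop1.png

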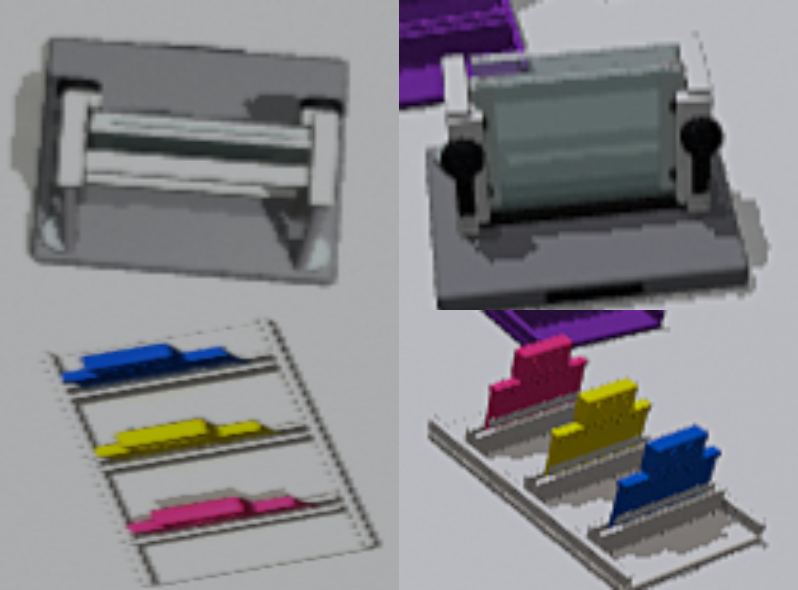

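```bash
cat >> h.py <<'E'
from scipy.spatial.transform import Rotation as Ro
def goto(pos,yaw_deg,n,opening,wmm=1e9):
    o=bot.get_obs(); p=o["tool_pos"]; R=Ro.from_quat(o["tcp_rot"])
    c,s=np.cos(np.radians(yaw_deg)),np.sin(np.radians(yaw_deg))
    T=Ro.from_matrix(np.array([[0,c,s],[0,s,-c],[-1,0,0]]))
    y=R.as_matrix()[:,1]; print("t",o["time_s"],"p",p.round(1),"yaw",np.degrees(np.arctan2(y[1],y[0])).round(2),"F",o["wrist_force"].round(2),"M",o["ft_torque"].round(2),"open",round(o["opening"],3))
    tgt=np.array(pos,float); rv=(R.inv()*T).as_rotvec(degrees=True); print("turn",rv.round(2),"dpos",(tgt-p).round(1))
    k=max(1,int(np.ceil(abs(rv).max()/8)));out=[]
    for i in range(n):
        d=R.as_matrix().T@((tgt-p)/(n-i)); r=(R.inv()*T).as_rotvec(degrees=True)
        r=r/max(1,k-i); out.append(list(r.round(1))+list(d.round(1))+[opening])
        p=p+R.as_matrix()@d; R=R*Ro.from_rotvec(r,degrees=True)
    for i in range(0,n,5): print([round(float(v),1) for r in out[i:i+5] for v in r])
E
python3 - <<'E'
from h import *
print(get_calibration("wrist"))
goto((480,-135,300),-5,12,40)
goto((480,-135,300),175,12,40)
E
```

```text
{'K': array([[339.93771139,   0.        , 315.53641594],
       [  0.        , 339.93771139, 239.2144735 ],
       [  0.        ,   0.        ,   1.        ]]), 'world_from_camera': array([[ 4.18701592e-01,  8.76875405e-01,  2.36174724e-01,
         3.20604879e+02],
       [-9.08121288e-01,  4.04914056e-01,  1.06584868e-01,
        -5.39478431e+02],
       [-2.16881595e-03, -2.59102549e-01,  9.65847382e-01,
         3.72683105e+02],
       [ 0.00000000e+00,  0.00000000e+00,  0.00000000e+00,
         1.00000000e+00]])}
t 0.1 p [ 260.7 -567.5  191.9] yaw -65.32 F [-0.16 -0.31 -0.07] M [ 0.03 -0.03 -0.01] open 1.002
turn [-6.032e+01 -5.000e-02  8.000e-02] dpos [219.3 432.5 108.1]
[-7.5, -0.0, 0.0, -9.0, -25.1, -31.7, 40.0, -7.5, -0.0, 0.0, -9.0, -20.8, -34.7, 40.0, -7.5, -0.0, 0.0, -9.0, -16.0, -37.1, 40.0, -7.5, -0.0, 0.0, -9.0, -11.0, -38.9, 40.0, -7.5, -0.0, 0.0, -9.0, -5.8, -40.0, 40.0]
[-7.5, -0.0, 0.0, -9.0, -0.5, -40.4, 40.0, -7.5, -0.0, 0.0, -9.0, 4.8, -40.1, 40.0, -7.5, -0.0, 0.0, -9.0, 10.0, -39.1, 40.0, -0.0, 0.0, 0.0, -9.0, 15.1, -37.5, 40.0, -0.0, 0.0, -0.0, -9.0, 15.1, -37.5, 40.0]
[-0.0, 0.0, -0.0, -9.0, 15.1, -37.5, 40.0, -0.0, 0.0, -0.0, -9.0, 15.1, -37.5, 40.0]
t 0.1 p [ 260.7 -567.5  191.9] yaw -65.32 F [-0.16 -0.31 -0.07] M [ 0.03 -0.03 -0.01] open 1.002
turn [1.1968e+02 1.0000e-01 5.0000e-02] dpos [219.3 432.5 108.1]
[8.0, 0.0, 0.0, -9.0, -25.1, -31.7, 40.0, 8.0, 0.0, 0.0, -9.0, -29.3, -27.9, 40.0, 8.0, 0.0, 0.0, -9.0, -32.9, -23.5, 40.0, 8.0, 0.0, 0.0, -9.0, -35.8, -18.7, 40.0, 8.0, 0.0, 0.0, -9.0, -38.1, -13.6, 40.0]
[8.0, 0.0, 0.0, -9.0, -39.6, -8.2, 40.0, 8.0, 0.0, 0.0, -9.0, -40.3, -2.6, 40.0, 8.0, 0.0, 0.0, -9.0, -40.3, 3.0, 40.0, 8.0, 0.0, 0.0, -9.0, -39.5, 8.6, 40.0, 8.0, 0.0, 0.0, -9.0, -37.9, 14.0, 40.0]
[8.0, 0.0, 0.0, -9.0, -35.6, 19.1, 40.0, 8.0, 0.0, 0.0, -9.0, -32.6, 23.9, 40.0]
```

```bash
python3 - <<'E'
from h import *
goto((523,-190,230),-5,10,40)
E
```

```text
t 0.1 p [ 260.7 -567.5  191.9] yaw -65.32 F [-0.16 -0.31 -0.07] M [ 0.03 -0.03 -0.01] open 1.002
turn [-6.032e+01 -5.000e-02  8.000e-02] dpos [262.3 377.5  38.1]
[-7.5, -0.0, 0.0, -3.8, -23.4, -39.6, 40.0, -7.5, -0.0, 0.0, -3.8, -18.0, -42.3, 40.0, -7.5, -0.0, 0.0, -3.8, -12.2, -44.3, 40.0, -7.5, -0.0, 0.0, -3.8, -6.3, -45.5, 40.0, -7.5, -0.0, 0.0, -3.8, -0.3, -46.0, 40.0]
[-7.5, -0.0, 0.0, -3.8, 5.7, -45.6, 40.0, -7.5, -0.0, 0.0, -3.8, 11.7, -44.5, 40.0, -7.5, -0.0, 0.0, -3.8, 17.4, -42.5, 40.0, -0.0, 0.0, 0.0, -3.8, 22.8, -39.9, 40.0, -0.0, 0.0, -0.0, -3.8, 22.8, -39.9, 40.0]
```

>>> {"method": "move_arm", "body": {
  "steps": [-7.5,0,0,-8,-23,-40,40,-7.5,0,0,-8,-18,-42,40,-7.5,0,0,-4,-12,-44,40,-7.5,0,0,-4,-6,-45,40,-7.5,0,0,-4,0,-46,40]
}}

```text
time_s: 0.6
tool_pos: [388.3, -379.8, 216.5]
tcp_rot: [-0.602, -0.37, 0.606, -0.365]
wrist_force: [0.2, -0.8, -0.1]
opening: 0.469
```

>>> {"method": "move_arm", "body": {
  "steps": [-7.5,0,0,-4,6,-46,40,-7.5,0,0,-4,12,-44,40,-7.5,0,0,-4,17,-42,40,0,0,0,-4,23,-40,40,0,0,0,-4,23,-40,40]
}}

```text
time_s: 1.1
tool_pos: [520.0, -182.0, 235.9]
tcp_rot: [-0.514, -0.487, 0.518, -0.48]
wrist_force: [0.9, -0.7, -0.2]
opening: 0.472
```

```bash
python3 - <<'E'
from h import *
goto((523,-190,230),-5,3,40)
E
```

```text
t 1.1 p [ 520.  -182.   235.9] yaw -3.72 F [ 0.95 -0.74 -0.16] M [-0.02 -0.11 -0.02] open 0.472
turn [ 1.28 -0.14  0.57] dpos [ 3.  -8.  -5.9]
[1.3, -0.1, 0.6, 1.9, 1.2, 2.6, 40.0, -0.0, -0.0, 0.0, 2.0, 1.2, 2.6, 40.0, -0.0, -0.0, 0.0, 2.0, 1.2, 2.6, 40.0]
```

>>> {"method": "move_arm", "body": {
  "steps": [1.2,0,0.5,2,1,2.6,40,0,0,0,2,1,2.6,40,0,0,0,0,0,0,40]
}}

```text
time_s: 1.4
tool_pos: [525.2, -178.4, 231.8]
tcp_rot: [0.52, 0.483, -0.516, 0.48]
wrist_force: [0.3, -0.1, -0.5]
opening: 0.47
```

```bash
python3 - <<'E'
from h import *
goto((523,-190,230),-5,1,40)
c=get_calibration("wrist")
p,d=snapshot("wrist"); np.savez("pics/w1.npz",p=p,d=d,K=c["K"],W=c["world_from_camera"])
u,v=px([[522,-135,118],[522+5,-83,118],[522-5,-187,118]],c);print(u,v)
x,y=int(u[0]),int(v[0]); s=cv2.resize(p[max(0,y-120):y+120,max(0,x-160):x+160],(800,600),interpolation=cv2.INTER_CUBIC); print(max(0,y-120),max(0,x-160))
cv2.imwrite("pics/w1.png",s)
E
```

```text
t 1.4 p [ 525.2 -178.4  231.8] yaw -4.14 F [ 0.32 -0.12 -0.45] M [-0.01 -0.02 -0.04] open 0.47
turn [ 0.86 -0.39 -0.02] dpos [ -2.2 -11.6  -1.8]
[0.9, -0.4, -0.0, 1.7, -1.3, 11.8, 40.0]
[307.88716821 309.10620586 306.77362993] [177.38735921 112.6273653  236.54281881]
57 147
```

View pics/w1.png

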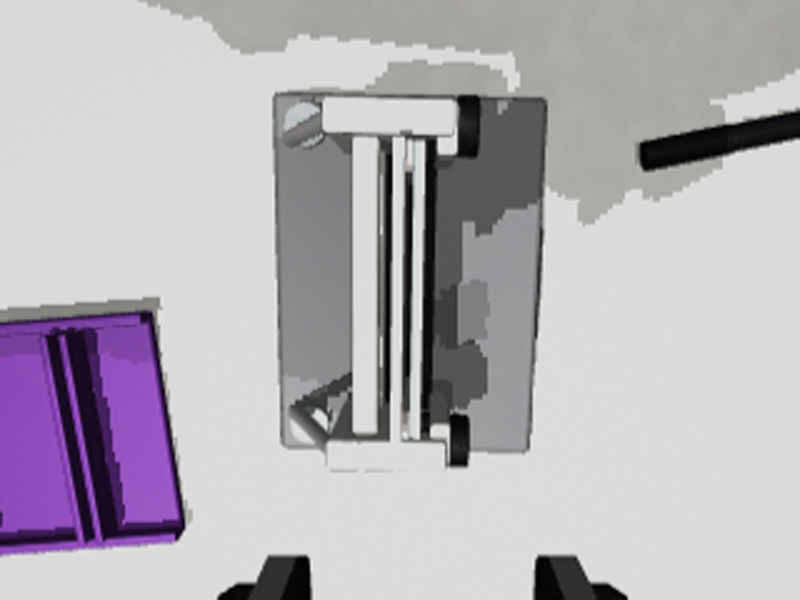

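```bash
python3 - <<'E'
from h import *
z=np.load("pics/w1.npz");p,K,W=z["p"],z["K"],z["W"]
g=cv2.cvtColor(p,cv2.COLOR_BGR2GRAY).astype(float)
for v in (130,150,170,190,210): print(v,g[v,296:326].astype(int))
def ray(u,v,h):
    r=np.stack([(u-K[0,2])/K[0,0],-(v-K[1,2])/K[1,1],-np.ones_like(u)],-1)@W[:3,:3].T; o=W[:3,3]
    return o+r*((h-o[2])/r[:,2:])
# subpixel edges: tall plate bright run near u~306
def edges(lo,hi,h,name):
    L=[];Rr=[];V=[]
    for v in range(125,220):
        r=g[v,lo:hi]; m=r.argmax(); t=(r.max()+90)/2
        a=m
        while a>0 and r[a]>t:a-=1
        b=m
        while b<len(r)-1 and r[b]>t:b+=1
        L.append(lo+a+(t-r[a])/(r[a+1]-r[a]+1e-9));Rr.append(lo+b-1+(r[b-1]-t)/(r[b-1]-r[b]+1e-9));V.append(v)
    V=np.array(V,float)
    for nm,E in (("L",L),("R",Rr)):
        P=ray(np.array(E),V,h); k=np.polyfit(P[:,1],P[:,0],1)
        for _ in range(3):
            e=abs(P[:,0]-np.polyval(k,P[:,1]));q=e<1.0; k=np.polyfit(P[q,1],P[q,0],1)
        print(name,nm,"x at y=-135",np.polyval(k,-135).round(2),"angle",np.degrees(np.arctan(k[0])).round(2),"n",q.sum(), "std",e[q].std().round(2))
edges(302,311,118,"tall");edges(310,320,108,"short")
# ends of tall plate
P=ray(np.array([306.,306]),np.array([57+135/2.5,57+440/2.5]),118);print(P)
D=z["d"]; c=dict(K=K,world_from_camera=W);Q=cloud(D,c)[100:260,230:400].reshape(-1,3)
for lo,hi in [(14,24),(113,122)]:
    t=Q[(Q[:,2]>lo)&(Q[:,2]<hi)&(abs(Q[:,1]+135)<90)&(abs(Q[:,0]-522)<75)]
    print(lo,len(t),cv2.minAreaRect(t[:,:2].astype(np.float32)),t.mean(0).round(1))
E
```

```text
130 [218 200 103 179 117  37   9   7 215 218 218 219 177  45  41  45 167 211
 215 217 218  39  17  13  14  45  85  87  87  88]
150 [219 195  91 198 114  34  12  53 215 219 219 217 131  40  17  10 208 213
 217 218 118  22  13  13  14  85  87  86  87  86]
170 [219 193  75 122  97  26  10 107 216 218 219 218  86  36  13  52 208 215
 218 217  70  16  13  13  28  84  85  86  85  85]
190 [219 185 102 119  84  15   9 163 217 218 219 218  55  28  11 134 212 216
 218 169  28  10   8  12  45  68  68  60  61  60]
210 [220 182  81 112  70  14   9 165 216 219 218 177  46  59  65 208 214 218
 218 115  20  12   9  19  60  61  60  60  61  60]
tall L x at y=-135 518.03 angle 5.27 n 95 std 0.05
tall R x at y=-135 521.66 angle 5.1 n 95 std 0.05
short L x at y=-135 524.87 angle 5.14 n 95 std 0.07
short R x at y=-135 528.41 angle 5.25 n 95 std 0.06
[[ 524.56530599  -81.57186391  118.        ]
 [ 516.5641666  -183.70035711  118.        ]]
14 8748 ((522.036376953125, -135.92047119140625), (154.6254425048828, 121.34440612792969), 85.1972885131836) [ 526.8 -133.1   17.8]
113 595 ((519.9093627929688, -133.4580078125), (102.849609375, 4.042133808135986), 84.83662414550781) [ 520.1 -132.1  117.6]
```

```bash
python3 - <<'E'
from h import *
goto((612,125,200),16.2,8,40)
E
```

```text
t 1.45 p [ 524.9 -178.9  231.8] yaw -4.2 F [-0.02  0.2  -0.47] M [0.01 0.01 0.04] open 0.471
turn [-20.4   -0.36  -0.08] dpos [ 87.1 303.9 -31.8]
[-6.8, -0.1, -0.0, 4.2, 8.1, -38.7, 40.0, -6.8, -0.1, -0.0, 4.1, 12.6, -37.4, 40.0, -6.8, -0.1, -0.0, 4.1, 16.9, -35.7, 40.0, -0.0, -0.0, 0.0, 4.0, 21.1, -33.4, 40.0, 0.0, -0.0, 0.0, 4.0, 21.1, -33.4, 40.0]
[0.0, -0.0, 0.0, 4.0, 21.1, -33.4, 40.0, 0.0, -0.0, 0.0, 4.0, 21.1, -33.4, 40.0, 0.0, -0.0, 0.0, 4.0, 21.1, -33.4, 40.0]
```

>>> {"method": "move_arm", "body": {
  "steps": [-6.8,0,0,4,8,-38.7,40,-6.8,0,0,4,12.6,-37.4,40,-6.8,0,0,4,17,-35.7,40,0,0,0,4,21,-33.4,40,0,0,0,4,21,-33.4,40]
}}

```text
time_s: 1.95
tool_pos: [578.6, -1.1, 210.5]
tcp_rot: [0.427, 0.564, -0.429, 0.562]
wrist_force: [0.6, 0.6, 0.3]
opening: 0.466
```

>>> {"method": "move_arm", "body": {
  "steps": [0,0,0,4,21,-33.4,40,0,0,0,4,21,-33.4,40,0,0,0,4,21,-33.4,40,0,0,0,0,0,0,40]
}}

```text
time_s: 2.35
tool_pos: [613.6, 115.6, 196.3]
tcp_rot: [0.428, 0.564, -0.43, 0.561]
wrist_force: [-0.4, 0.4, -0.3]
opening: 0.468
```

```bash
cat >> h.py <<'E'
def ray(u,v,h,c):
    K,W=c["K"],c["world_from_camera"];u=np.asarray(u,float);v=np.asarray(v,float)
    r=np.stack([(u-K[0,2])/K[0,0],-(v-K[1,2])/K[1,1],-np.ones_like(u)],-1)@W[:3,:3].T; o=W[:3,3]
    return o+r*((h-o[2])/r[...,2:])
E
python3 - <<'E'
from h import *
goto((615.2,173.6,150),16.2,4,40)
c=get_calibration("wrist")
p,d=snapshot("wrist"); cv2.imwrite("pics/w2.png",p)
hsv=cv2.cvtColor(p,cv2.COLOR_BGR2HSV);P=cloud(d,c)
for name,lo,hi in [("blue",100,125),("yellow",20,35),("pink",160,179)]:
    m=(hsv[...,0]>=lo)&(hsv[...,0]<=hi)&(hsv[...,1]>120)&(hsv[...,2]>60)&(d>0)&(P[...,2]>88)&(P[...,2]<99)&(abs(P[...,1]-160)<60)
    if m.sum()<20: print(name,m.sum()); continue
    v,u=np.nonzero(m); q=ray(u,v,93,c)
    print(name,len(u),u.mean(),v.mean(),"z",np.median(P[m][:,2]).round(1),cv2.minAreaRect(q[:,:2].astype(np.float32)))
E
```

```text
t 2.35 p [613.6 115.6 196.3] yaw 15.36 F [-0.44  0.42 -0.27] M [0.03 0.02 0.02] open 0.468
turn [-0.84 -0.1   0.3 ] dpos [  1.6  58.  -46.3]
[-0.8, -0.1, 0.3, 11.6, 4.3, -13.9, 40.0, -0.0, -0.0, -0.0, 11.6, 4.4, -13.8, 40.0, -0.0, -0.0, -0.0, 11.6, 4.4, -13.8, 40.0, -0.0, -0.0, -0.0, 11.6, 4.4, -13.8, 40.0]
blue 728 333.92857142857144 158.32142857142858 z 92.4 ((612.7845458984375, 175.529052734375), (11.529995918273926, 38.85533142089844), 15.922255516052246)
yellow 737 258.7761194029851 159.06241519674356 z 92.4 ((554.027099609375, 158.47970581054688), (12.664941787719727, 39.00209426879883), 16.11503791809082)
pink 748 186.27540106951872 159.86764705882354 z 92.3 ((497.3168029785156, 141.99166870117188), (13.542791366577148, 38.996822357177734), 15.415216445922852)
```

View pics/w2.png

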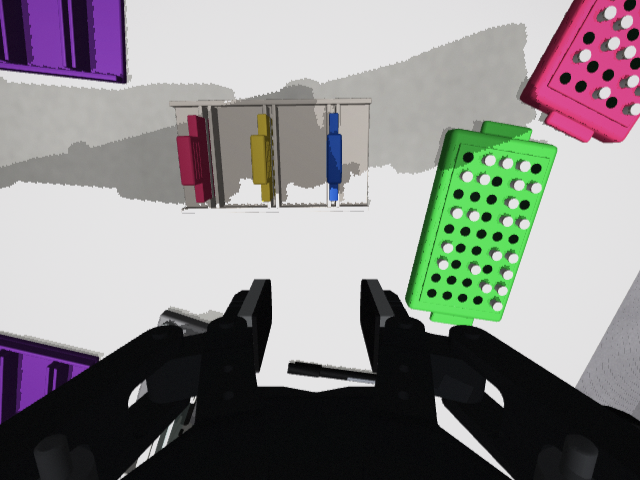

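>>> {"method": "move_arm", "body": {
  "steps": [-0.7,0,0.2,11,4,-15,40,0,0,0,11,4,-15,40,0,0,0,11,4,-14,40,0,0,0,11,4,-14,40,0,0,0,0,0,0,40]
}}

```text
time_s: 2.9
tool_pos: [614.0, 166.2, 147.8]
tcp_rot: [0.426, 0.562, -0.431, 0.563]
wrist_force: [-0.6, 0.3, 0.1]
opening: 0.471
```

```bash
python3 - <<'E'
from h import *
goto((614.2,174.4,62),16.0,8,30)
E
```

```text
t 2.9 p [614.  166.2 147.8] yaw 15.35 F [-0.61  0.28  0.14] M [ 0.04  0.06 -0.06] open 0.471
turn [-0.65  0.28  0.28] dpos [  0.2   8.2 -85.8]
[-0.7, 0.3, 0.3, 10.7, 0.4, -1.0, 30.0, -0.0, -0.0, 0.0, 10.7, 0.3, -1.0, 30.0, 0.0, 0.0, 0.0, 10.7, 0.3, -1.0, 30.0, 0.0, 0.0, 0.0, 10.7, 0.3, -1.0, 30.0, 0.0, 0.0, 0.0, 10.7, 0.3, -1.0, 30.0]
[0.0, 0.0, 0.0, 10.7, 0.3, -1.0, 30.0, 0.0, 0.0, 0.0, 10.7, 0.3, -1.0, 30.0, 0.0, 0.0, 0.0, 10.7, 0.3, -1.0, 30.0]
```

>>> {"method": "move_arm", "body": {
  "steps": [-0.6,0.2,0.2,8,0.4,-3,40,0,0,0,8,0.4,-3,40,0,0,0,8,0.3,-3,40,0,0,0,6,0,0,40,0,0,0,0,0,0,40]
}}

```text
time_s: 3.4
tool_pos: [612.9, 173.3, 115.1]
tcp_rot: [0.425, 0.564, -0.427, 0.565]
wrist_force: [0.3, 0.2, 0.1]
opening: 0.47
```

```bash
python3 - <<'E'
from h import *
goto((614.2,174.4,62),16.0,8,40)
c=get_calibration("wrist")
p,d=snapshot("wrist")
hsv=cv2.cvtColor(p,cv2.COLOR_BGR2HSV);P=cloud(d,c)
m=(hsv[...,0]>=100)&(hsv[...,0]<=125)&(hsv[...,1]>120)&(hsv[...,2]>60)&(d>0)&(P[...,2]>88)&(P[...,2]<99)&(abs(P[...,1]-160)<60)
v,u=np.nonzero(m); q=ray(u,v,93,c)
print(len(u),u.mean(),v.mean(),cv2.minAreaRect(q[:,:2].astype(np.float32)))
tp=bot.get_obs()["tool_pos"];print(px(tp,c))
cv2.imwrite("pics/w3.png",p)
E
```

```text
t 3.4 p [612.9 173.3 115.1] yaw 15.87 F [0.26 0.21 0.06] M [ 0.01 -0.02  0.  ] open 0.47
turn [-0.13  0.16  0.08] dpos [  1.3   1.1 -53.1]
[-0.1, 0.2, 0.1, 6.6, 0.2, -0.1, 40.0, -0.0, -0.0, 0.0, 6.6, 0.2, -0.1, 40.0, 0.0, 0.0, 0.0, 6.6, 0.2, -0.1, 40.0, 0.0, -0.0, 0.0, 6.6, 0.2, -0.1, 40.0, 0.0, 0.0, 0.0, 6.6, 0.2, -0.1, 40.0]
[0.0, -0.0, 0.0, 6.6, 0.2, -0.1, 40.0, 0.0, 0.0, 0.0, 6.6, 0.2, -0.1, 40.0, 0.0, -0.0, 0.0, 6.6, 0.2, -0.1, 40.0]
1135 315.23348017621146 251.6625550660793 ((612.6697387695312, 176.49734497070312), (12.002671241760254, 39.28291702270508), 15.523431777954102)
(np.float64(314.76494857894147), np.float64(269.90207261831364))
```

View pics/w3.png

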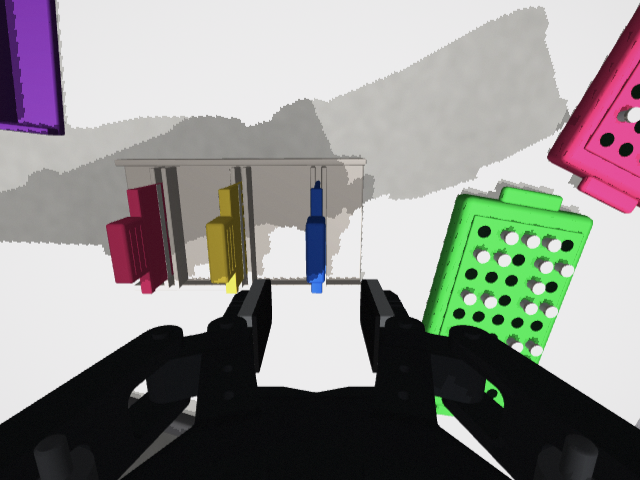

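>>> {"method": "move_arm", "body": {
  "steps": [0,0,0,14,0,-0.8,32,0,0,0,14,0.2,-0.6,32,0,0,0,14,0.2,0,32,0,0,0,8,0,0,32,0,0,0,1,0,0,32]
}}

```text
time_s: 3.95
tool_pos: [613.3, 174.3, 60.1]
tcp_rot: [0.426, 0.563, -0.427, 0.565]
wrist_force: [1.0, -0.1, 0.5]
opening: 0.379
```

```bash
python3 - <<'E'
from h import *
goto((613.2,174.8,62),16.0,1,32)
E
```

```text
t 3.95 p [613.3 174.3  60.1] yaw 15.82 F [ 1.02 -0.11  0.54] M [-0.02 -0.08 -0.02] open 0.379
turn [-0.18  0.17  0.04] dpos [-0.1  0.5  1.9]
[-0.2, 0.2, 0.0, -1.9, 0.0, -0.5, 32.0]
```

>>> {"method": "move_arm", "body": {
  "steps": [0,0,0,-1.5,0,0,8,0,0,0,0,0,0,8,0,0,0,0,0,0,8,0,0,0,0,0,0,8,0,0,0,0,0,0,8],
  "squeeze": 60
}}

```text
time_s: 4.45
tool_pos: [614.0, 174.8, 62.6]
tcp_rot: [0.426, 0.563, -0.427, 0.565]
wrist_force: [-1.0, 0.1, 0.2]
opening: 0.094
```

```bash
python3 - <<'E'
from h import *
goto((613.2,174.8,160),16.0,6,8)
E
```

```text
t 4.45 p [614.  174.8  62.6] yaw 15.83 F [-1.03  0.07  0.21] M [-0.01  0.07 -0.02] open 0.094
turn [-0.17  0.15 -0.05] dpos [-0.8  0.  97.4]
[-0.2, 0.2, -0.1, -16.2, -0.1, 0.0, 8.0, 0.0, 0.0, -0.0, -16.2, -0.1, -0.0, 8.0, 0.0, 0.0, -0.0, -16.2, -0.1, -0.0, 8.0, 0.0, 0.0, -0.0, -16.2, -0.1, -0.0, 8.0, 0.0, 0.0, -0.0, -16.2, -0.1, -0.0, 8.0]
[0.0, 0.0, -0.0, -16.2, -0.1, -0.0, 8.0]
```

>>> {"method": "move_arm", "body": {
  "steps": [0,0,0,0,0,0,0,0,0,0,0,0,0,0,0,0,0,0,0,0,0]
}}

```text
time_s: 4.75
tool_pos: [614.3, 174.8, 63.3]
tcp_rot: [0.426, 0.563, -0.426, 0.565]
wrist_force: [0.4, -0.1, -0.1]
opening: 0.005
```

```bash
python3 - <<'E'
from h import *
goto((613.2,174.8,160),16.0,6,0)
p,d=snapshot("wrist")
t,_=snapshot("scene")
cv2.imwrite("pics/w4.png",np.hstack([cv2.resize(p[180:420,200:440],(480,480)),cv2.resize(t[180:300,400:480],(320,480))]))
E
```

```text
t 4.75 p [614.3 174.8  63.3] yaw 15.82 F [ 0.37 -0.14 -0.08] M [ 0.03  0.   -0.02] open 0.005
turn [-0.18  0.16 -0.11] dpos [-1.1 -0.  96.7]
[-0.2, 0.2, -0.1, -16.1, -0.1, 0.0, 0.0, -0.0, 0.0, 0.0, -16.1, -0.2, -0.0, 0.0, 0.0, 0.0, 0.0, -16.1, -0.2, -0.0, 0.0, 0.0, 0.0, 0.0, -16.1, -0.2, -0.0, 0.0, 0.0, 0.0, 0.0, -16.1, -0.2, -0.0, 0.0]
[0.0, 0.0, 0.0, -16.1, -0.2, -0.0, 0.0]
```

View pics/w4.png

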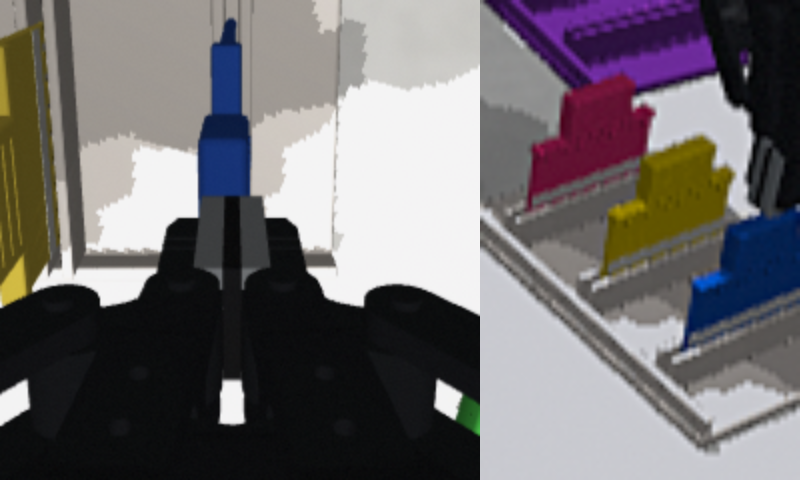

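```bash
python3 - <<'E'
from h import *
o=bot.get_obs();print(o["tool_pos"],o["qpos"].round(3))
c=get_calibration("wrist");p,d=snapshot("wrist");P=cloud(d,c)
for v in (265,272,278,284,290,300,310,320,340,360): print(v,[(P[v,u].round(0).tolist()) for u in (306,322)],p[v,306],d[v,306])
print(px([[614.3,174.8,63.3],[614.3,174.8,82],[617.3,164.2,63.3],[611.2,185.4,63.3]],c))
for n in ("scene","top"):
    c=get_calibration(n);p,d=snapshot(n);P=cloud(d,c)
    m=(p.max(-1)<110)&(d>0)&(abs(P[...,0]-614)<60)&(abs(P[...,1]-175)<60)&(P[...,2]>55)&(p.astype(int).max(-1)-p.min(-1)<25)
    Q=P[m]
    for lo,hi in ((55,80),(80,95),(95,105),(105,115),(115,130),(130,160)):
        t=Q[(Q[:,2]>=lo)&(Q[:,2]<hi)]
        if len(t)>3: print(n,lo,len(t),t.mean(0).round(1),t.min(0).round(0),t.max(0).round(0))
    print(px([614.3,174.8,63.3],c),px([614,175,93],c))
E
```

```text
[614.2431415  174.83015499  63.16868586] [ 0.038  0.702 -0.615  1.625  0.474  0.966 -0.463]
265 [[607.0, 187.0, 94.0], [614.0, 188.0, 92.0]] [117  50  23] 158.67635
272 [[608.0, 183.0, 93.0], [615.0, 185.0, 93.0]] [117  50  22] 160.66069
278 [[608.0, 185.0, 106.0], [614.0, 187.0, 106.0]] [67 55 48] 147.74976
284 [[608.0, 186.0, 113.0], [614.0, 187.0, 113.0]] [62 61 60] 140.13275
290 [[608.0, 186.0, 119.0], [614.0, 188.0, 120.0]] [62 61 59] 134.1565
300 [[608.0, 186.0, 128.0], [614.0, 187.0, 128.0]] [63 63 62] 125.97509
310 [[608.0, 186.0, 136.0], [614.0, 187.0, 136.0]] [62 61 59] 118.53987
320 [[608.0, 186.0, 144.0], [614.0, 185.0, 138.0]] [12 12 10] 109.98345
340 [[609.0, 187.0, 157.0], [615.0, 183.0, 148.0]] [10  7  8] 98.23705
360 [[611.0, 175.0, 149.0], [617.0, 175.0, 147.0]] [19 19 18] 108.441536
(array([314.45720094, 314.40639795, 314.4428829 , 314.29870463]), array([269.92890041, 282.68526816, 288.05890213, 251.19925804]))
scene 80 4 [611.1 163.   92.1] [610. 154.  89.] [613. 181.  95.]
scene 95 4 [619.3 169.8 103.9] [615. 166. 104.] [622. 174. 104.]
scene 105 50 [619.4 169.2 111. ] [603. 162. 105.] [628. 183. 115.]
scene 115 109 [619.9 170.  122.6] [602. 162. 115.] [630. 185. 130.]
scene 130 315 [618.1 167.2 149.2] [571. 154. 130.] [652. 192. 160.]
(np.float64(469.2639642023081), np.float64(246.7766925194992)) (np.float64(472.1796974585476), np.float64(234.64702754513638))
(np.float64(173.8967365746391), np.float64(202.94070147580365)) (np.float64(168.98908128345923), np.float64(199.34564320853798))
```

>>> {"method": "move_arm", "body": {
  "steps": [0,0,0,0,0,0,32,0,0,0,0,0,0,32,0,0,0,0,0,0,32,0,0,0,0,0,0,32]
}}

```text
time_s: 5.4
tool_pos: [614.2, 174.8, 63.0]
tcp_rot: [0.426, 0.563, -0.427, 0.565]
wrist_force: [0.4, 0.4, -0.7]
opening: 0.375
```

```bash
cat > tip.py <<'E'
from h import *
o=bot.get_obs();print(o["time_s"],o["tool_pos"].round(1),o["wrist_force"].round(1),o["opening"])
c=get_calibration("wrist");p,d=snapshot("wrist");P=cloud(d,c)
x,y,_=o["tool_pos"]; sat=p.astype(int).max(-1)-p.min(-1)
R=Ro.from_quat(o["tcp_rot"]).as_matrix(); L=(P-o["tool_pos"])@R
m=(d>0)&(sat<25)&(p.max(-1)<110)&(abs(L[...,2])<16)&(abs(L[...,1])<45)&(L[...,0]<20)&(L[...,0]>-75)&(P[...,2]>40)
for s in (-1,1):
    q=L[m&(np.sign(L[...,1])==s)]
    print("side",s,len(q),"front finger reach x max",np.percentile(q[:,0],[98,99.5]).round(1),"tip y",q[q[:,0]>np.percentile(q[:,0],90)][:,1].mean().round(1),"world z",(o["tool_pos"][2]-np.percentile(q[:,0],99)).round(1))
E
python3 tip.py
```

```text
5.4 [614.2 174.8  63. ] [ 0.4  0.4 -0.7] 0.37462617778939644
side -1 1503 front finger reach x max [-42.2 -40.2] tip y -17.3 world z 104.1
side 1 1498 front finger reach x max [-41.9 -40.2] tip y 18.5 world z 103.7
```

>>> {"method": "move_arm", "body": {
  "steps": [0,0,0,10,0,0,32,0,0,0,10,0,0,32,0,0,0,0,0,0,32]
}}

```text
time_s: 5.75
tool_pos: [614.1, 174.6, 41.1]
tcp_rot: [0.426, 0.563, -0.427, 0.565]
wrist_force: [-1.4, 0.2, 0.1]
opening: 0.373
```

```bash
python3 tip.py
```

```text
5.75 [614.1 174.6  41.1] [-1.4  0.2  0.1] 0.37295863495541604
side -1 1503 front finger reach x max [-42.2 -40.4] tip y -17.1 world z 82.0
side 1 1492 front finger reach x max [-41.8 -40. ] tip y 18.3 world z 81.8
```

>>> {"method": "move_arm", "body": {
  "steps": [0,0,0,9,0,0,32,0,0,0,9,0,0,32,0,0,0,0,0,0,32]
}}

```text
time_s: 6.1
tool_pos: [614.4, 174.8, 22.0]
tcp_rot: [0.426, 0.563, -0.426, 0.565]
wrist_force: [-0.3, 0.2, -0.3]
opening: 0.376
```

```bash
python3 tip.py
```

```text
6.1 [614.4 174.8  22. ] [-0.3  0.2 -0.3] 0.3757976542817584
side -1 1521 front finger reach x max [-41.9 -39.8] tip y -17.1 world z 62.5
side 1 1482 front finger reach x max [-42.2 -40.1] tip y 18.3 world z 62.7
```

>>> {"method": "move_arm", "body": {
  "steps": [0,0,0,0,0,0,6,0,0,0,0,0,0,6,0,0,0,0,0,0,6,0,0,0,0,0,0,6],
  "squeeze": 60
}}

```text
time_s: 6.55
tool_pos: [615.0, 175.2, 23.2]
tcp_rot: [0.427, 0.563, -0.426, 0.565]
wrist_force: [-0.7, -0.2, -1.0]
opening: 0.133
```

```bash
python3 tip.py
```

```text
6.55 [615.  175.2  23.2] [-0.7 -0.2 -1. ] 0.13265423776630486
side -1 1013 front finger reach x max [-43.9 -42.6] tip y -11.2 world z 66.2
side 1 1033 front finger reach x max [-43.9 -42.1] tip y 12.3 world z 66.1
```

>>> {"method": "move_arm", "body": {
  "steps": [0,0,0,-6,0,0,6,0,0,0,-14,0,0,6,0,0,0,-25,0,0,6,0,0,0,-35,0,0,6,0,0,0,-35,0,0,6]
}}

```text
time_s: 7.1
tool_pos: [611.9, 174.3, 140.4]
tcp_rot: [0.424, 0.565, -0.428, 0.564]
wrist_force: [0.1, -0.2, -1.1]
opening: 0.133
```

```bash
python3 - <<'E'
from h import *
goto((523,-131,185),-5.15,9,6)
for n in ["scene","top"]:
    p,d=snapshot(n); c=get_calibration(n);P=cloud(d,c)
    hsv=cv2.cvtColor(p,cv2.COLOR_BGR2HSV)
    m=(hsv[...,0]>=100)&(hsv[...,0]<=125)&(hsv[...,1]>120)&(hsv[...,2]>40)&(d>0)&(abs(P[...,0]-615)<60)&(abs(P[...,1]-175)<70)
    print(n,m.sum(),P[m].min(0).round(1),P[m].max(0).round(1))
    if n=="scene":
        v,u=np.nonzero(m); print(u.min(),u.max(),v.min(),v.max())
        cv2.imwrite("pics/s2.png",cv2.resize(p[130:300,360:530],(640,640)))
E
```

```text
t 7.1 p [611.9 174.3 140.4] yaw 15.88 F [ 0.12 -0.16 -1.07] M [-0.02 -0.06  0.03] open 0.133
turn [21.03  0.17  0.25] dpos [ -88.9 -305.3   44.6]
[7.0, 0.1, 0.1, -4.8, -18.8, 29.9, 6.0, 7.0, 0.1, 0.1, -4.9, -15.0, 32.0, 6.0, 7.0, 0.1, 0.1, -4.9, -11.0, 33.6, 6.0, 0.0, 0.0, 0.0, -5.0, -6.8, 34.7, 6.0, 0.0, 0.0, 0.0, -5.0, -6.8, 34.7, 6.0]
[0.0, 0.0, 0.0, -5.0, -6.8, 34.7, 6.0, 0.0, 0.0, 0.0, -5.0, -6.8, 34.7, 6.0, 0.0, 0.0, 0.0, -5.0, -6.8, 34.7, 6.0, 0.0, 0.0, 0.0, -5.0, -6.8, 34.7, 6.0]
scene 671 [600.1 135.7 125.3] [626.7 212.  222.2]
459 497 180 225
top 116 [618.1 137.6 140.4] [628.1 158.1 194.7]
```

View pics/s2.png

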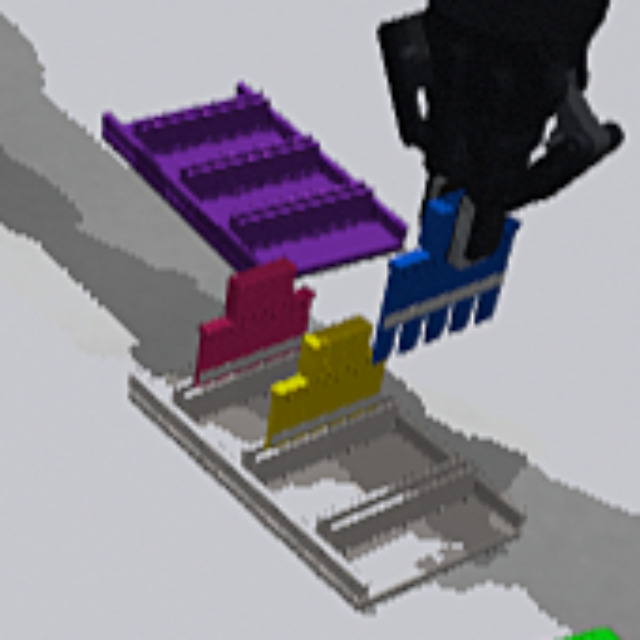

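>>> {"method": "move_arm", "body": {
  "steps": [7,0,0,-12,-19,30,6,7,0,0,-12,-15,32,6,7,0,0,-10,-11,33.6,6,0,0,0,-6,-7,34.7,6,0,0,0,-5,-7,34.7,6]
}}

```text
time_s: 7.7
tool_pos: [562.2, 9.1, 193.9]
tcp_rot: [0.527, 0.475, -0.519, 0.477]
wrist_force: [1.2, -0.8, -0.7]
opening: 0.138
```

>>> {"method": "move_arm", "body": {
  "steps": [0,0,0,0,-7,34.7,6,0,0,0,0,-7,34.7,6,0,0,0,0,-7,34.7,6,0,0,0,0,-4,30,6,0,0,0,0,0,0,6]
}}

```text
time_s: 8.2
tool_pos: [520.4, -132.8, 196.2]
tcp_rot: [0.528, 0.472, -0.521, 0.477]
wrist_force: [-0.4, 0.3, 0.2]
opening: 0.129
```

```bash
python3 - <<'E'
from h import *
goto((526,-134.3,150),-5.15,5,6)
E
```

```text
t 8.2 p [ 520.4 -132.8  196.2] yaw -5.78 F [-0.4   0.3   0.25] M [-0.01 -0.    0.01] open 0.129
turn [-0.63 -0.1  -0.65] dpos [  5.6  -1.5 -46.2]
[-0.6, -0.1, -0.7, 9.2, 1.0, 0.2, 6.0, 0.0, 0.0, 0.0, 9.2, 1.1, 0.2, 6.0, 0.0, 0.0, 0.0, 9.2, 1.1, 0.2, 6.0, 0.0, 0.0, 0.0, 9.2, 1.1, 0.2, 6.0, 0.0, 0.0, 0.0, 9.2, 1.1, 0.2, 6.0]
```

>>> {"method": "move_arm", "body": {
  "steps": [-0.6,0,-0.6,9,1.4,0.4,6,0,0,0,9,1.4,0.4,6,0,0,0,9,1.4,0.4,6,0,0,0,9,1.3,0.4,6,0,0,0,0,0,0,6]
}}

```text
time_s: 8.7
tool_pos: [526.7, -131.2, 157.2]
tcp_rot: [0.522, 0.479, -0.52, 0.477]
wrist_force: [1.2, -0.3, -0.6]
opening: 0.134
```

```bash
cat > look.py <<'E'
from h import *
import sys
goto((526,-134.3,150),-5.15,1,6)
c=get_calibration("scene");p,d=snapshot("scene");P=cloud(d,c);hsv=cv2.cvtColor(p,cv2.COLOR_BGR2HSV)
m=(hsv[...,0]>=100)&(hsv[...,0]<=125)&(hsv[...,1]>110)&(hsv[...,2]>40)&(d>0)&(abs(P[...,0]-525)<60)&(abs(P[...,1]+135)<70)&(P[...,2]>60)
Q=P[m]; print(len(Q),Q.min(0).round(1),Q.max(0).round(1))
# blade front face points: fit plane
tp=bot.get_obs()["tool_pos"]; zb=Q[:,2]-(tp[2]-15)
b=Q[(zb>31)&(zb<52)]; 
for _ in range(4):
    mu=b.mean(0); n=np.linalg.svd(b-mu,full_matrices=False)[2][2]; n*=np.sign(n[0]); e=(b-mu)@n; b=b[abs(e)<max(1.0,2*e.std())]
print("face n",len(b),n.round(3),"yaw",np.degrees(np.arctan2(n[1],n[0])).round(2),"tilt",np.degrees(n[2]).round(2),"mean",mu.round(1))
yc=-134.3; print("face x at y=-134.3, tip:",[(z,(mu[0]-(n[1]*(yc-mu[1])+n[2]*(z-mu[2]))/n[0]).round(2)) for z in (tp[2]-15,tp[2]+15)])
print("y range blade",np.percentile(b[:,1],[0.5,99.5]).round(1))
cv2.imwrite(f"pics/{sys.argv[1]}.png",cv2.resize(p[130:290,240:370],(650,600) if 0 else (488,600),interpolation=cv2.INTER_CUBIC))
E
python3 look.py s3; python3 - <<'E'
from h import *
c=get_calibration("wrist");p,d=snapshot("wrist");cv2.imwrite("pics/w5.png",p)
E
```

```text
t 8.7 p [ 526.7 -131.2  157.2] yaw -4.89 F [ 1.15 -0.27 -0.55] M [-0.02  0.07 -0.04] open 0.134
turn [ 0.26 -0.22 -0.01] dpos [-0.7 -3.1 -7.2]
[0.3, -0.2, -0.0, 7.2, -0.5, 3.2, 6.0]
864 [ 521.4 -169.9  141.5] [536.1 -94.  229.2]
face n 309 [ 0.997 -0.08  -0.005] yaw -4.61 tilt -0.3 mean [ 527.6 -131.9  183.7]
face x at y=-134.3, tip: [(np.float64(142.8124523380192), np.float64(527.21)), (np.float64(172.8124523380192), np.float64(527.36))]
y range blade [-169.   -94.3]
```

View pics/s3.png

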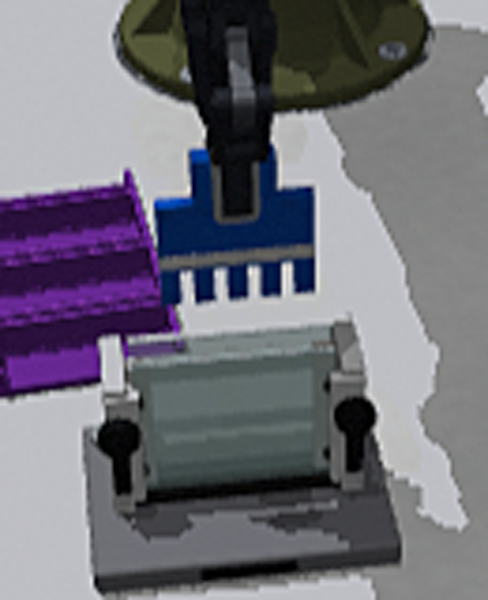

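>>> {"method": "move_arm", "body": {
  "steps": [0.2,-0.1,0,6,0,1.5,6,0,0,0,6,0,1.2,6,0,0,0,6,0,0.4,6,0,0,0,6,0,0,6,0,0,0,0,0,0,6]
}}

```text
time_s: 9.3
tool_pos: [527.5, -134.3, 133.1]
tcp_rot: [0.523, 0.477, -0.521, 0.478]
wrist_force: [-0.0, 0.0, -0.6]
opening: 0.134
```

```bash
python3 look.py s4
```

```text
t 9.3 p [ 527.5 -134.3  133.1] yaw -5.09 F [-0.04  0.02 -0.64] M [-0.08 -0.02 -0.07] open 0.134
turn [ 0.06 -0.07 -0.18] dpos [-1.5  0.  16.9]
[0.1, -0.1, -0.2, -16.9, -1.4, 0.1, 6.0]
837 [ 518.2 -173.   111.9] [562.7 -98.3 223.5]
face n 321 [ 0.996 -0.089 -0.015] yaw -5.09 tilt -0.86 mean [ 528.5 -135.   159.3]
face x at y=-134.3, tip: [(np.float64(118.49566025788891), np.float64(527.91)), (np.float64(148.49566025788891), np.float64(528.37))]
y range blade [-172.2  -98.4]
```

>>> {"method": "move_arm", "body": {
  "steps": [0,0,-0.2,0,-1,-0.5,6,0,0,0,2,-0.5,0,6,0,0,0,2,0,0,6,0,0,0,1,0,0,6,0,0,0,0,0,0,6]
}}

```text
time_s: 9.85
tool_pos: [526.6, -133.7, 128.7]
tcp_rot: [0.522, 0.477, -0.521, 0.477]
wrist_force: [0.0, 0.7, -0.1]
opening: 0.13
```

```bash
python3 look.py s5
```

```text
t 9.85 p [ 526.6 -133.7  128.7] yaw -5.1 F [ 0.02  0.73 -0.06] M [0.02 0.04 0.03] open 0.13
turn [ 0.05 -0.06 -0.05] dpos [-0.6 -0.6 21.3]
[0.1, -0.1, -0.1, -21.3, -0.5, 0.6, 6.0]
829 [ 516.7 -172.2  108.9] [536.4 -95.9 201.2]
face n 306 [ 0.996 -0.088 -0.006] yaw -5.05 tilt -0.36 mean [ 527.3 -134.9  155. ]
face x at y=-134.3, tip: [(np.float64(113.78500522286552), np.float64(527.05)), (np.float64(143.78500522286552), np.float64(527.24))]
y range blade [-171.8  -98.2]
```

View pics/s5.png

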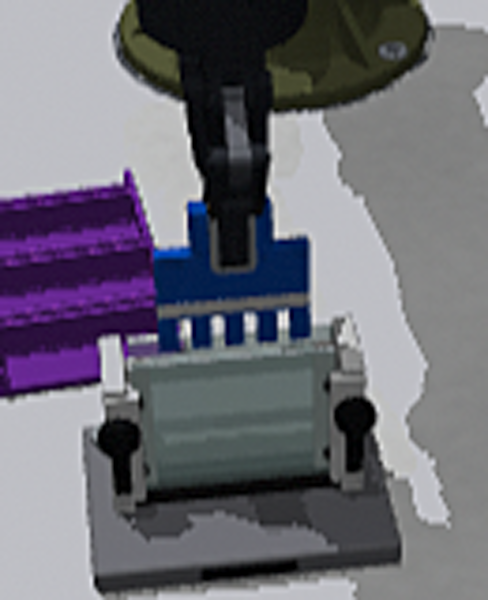

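>>> {"method": "move_arm", "body": {
  "steps": [0,0,0,1.5,-0.5,0,6,0,0,0,0,-0.5,0,6,0,0,0,0,-0.5,0,6,0,0,0,0,0,0,6]
}}

```text
time_s: 10.3
tool_pos: [525.1, -133.6, 127.3]
tcp_rot: [0.522, 0.477, -0.521, 0.477]
wrist_force: [0.1, -0.4, -0.4]
opening: 0.13
```

>>> {"method": "move_arm", "body": {
  "steps": [0,0,0,0,-0.6,0,6,0,0,0,0,0,0,6]
}}

```text
time_s: 10.5
tool_pos: [524.4, -133.5, 127.3]
tcp_rot: [0.522, 0.477, -0.521, 0.477]
wrist_force: [0.6, -0.3, -0.7]
opening: 0.13
```

>>> {"method": "move_arm", "body": {
  "steps": [0,0,0,0,-0.6,0,6,0,0,0,0,0,0,6]
}}

```text
time_s: 10.7
tool_pos: [523.8, -133.4, 127.4]
tcp_rot: [0.522, 0.477, -0.521, 0.477]
wrist_force: [0.0, 0.2, -1.4]
opening: 0.13
```

>>> {"method": "move_arm", "body": {
  "steps": [0,0,0,0,-0.6,0,6,0,0,0,0,0,0,6]
}}

```text
time_s: 10.9
tool_pos: [523.2, -133.4, 127.4]
tcp_rot: [0.522, 0.477, -0.521, 0.477]
wrist_force: [-0.3, -0.1, -0.0]
opening: 0.132
```

>>> {"method": "move_arm", "body": {
  "steps": [0,0,0,0.3,-0.6,0,6,0,0,0,0,0,0,6]
}}

```text
time_s: 11.1
tool_pos: [523.0, -133.4, 127.3]
tcp_rot: [0.523, 0.477, -0.521, 0.478]
wrist_force: [-0.2, 0.3, -0.5]
opening: 0.13
```

>>> {"method": "move_arm", "body": {
  "steps": [0,0,0,0,-0.6,0,6,0,0,0,0,0,0,6]
}}

```text
time_s: 11.3
tool_pos: [523.0, -133.3, 127.4]
tcp_rot: [0.523, 0.477, -0.521, 0.478]
wrist_force: [0.9, -0.5, -0.5]
opening: 0.129
```

```bash
python3 look.py s6
```

```text
t 11.3 p [ 523.  -133.3  127.4] yaw -5.11 F [ 0.91 -0.52 -0.45] M [-0.06 -0.16 -0.02] open 0.129
turn [ 0.04 -0.06 -0.21] dpos [ 3.  -1.  22.6]
[0.0, -0.1, -0.2, -22.6, 3.2, 0.7, 6.0]
830 [ 516.7 -171.9  110.6] [557.  -96.8 217.7]
face n 304 [ 0.996 -0.088 -0.015] yaw -5.05 tilt -0.85 mean [ 523.8 -134.7  153.2]
face x at y=-134.3, tip: [(np.float64(112.37824106919417), np.float64(523.26)), (np.float64(142.3782410691942), np.float64(523.7))]
y range blade [-171.6  -97.4]
```

>>> {"method": "move_arm", "body": {
  "steps": [0,0,0,0,-1,0,6,0,0,0,0,-0.8,0,6]
}}

```text
time_s: 11.55
tool_pos: [522.6, -133.3, 127.6]
tcp_rot: [0.524, 0.476, -0.52, 0.479]
wrist_force: [3.7, 0.5, -2.2]
opening: 0.128
```

>>> {"method": "move_arm", "body": {
  "steps": [0,0,0,0,1.5,0.4,6,0,0,0,0,0,0,6,0,0,0,0,0,0,6]
}}

```text
time_s: 11.85
tool_pos: [522.9, -133.8, 127.4]
tcp_rot: [0.523, 0.476, -0.521, 0.478]
wrist_force: [1.5, 0.7, -1.4]
opening: 0.131
```

```bash
python3 - <<'E'
from h import *
goto((524.2,-133.8,121),-5.15,3,6)
E
```

```text
t 11.85 p [ 522.9 -133.8  127.4] yaw -5.11 F [ 1.46  0.66 -1.44] M [ 0.03 -0.3  -0.01] open 0.131
turn [ 0.04 -0.07 -0.23] dpos [ 1.3 -0.  -6.4]
[0.0, -0.1, -0.2, 2.1, 0.4, -0.0, 6.0, 0.0, 0.0, 0.0, 2.1, 0.4, -0.0, 6.0, -0.0, 0.0, -0.0, 2.1, 0.4, -0.0, 6.0]
```

>>> {"method": "move_arm", "body": {
  "steps": [0,0,-0.2,0,1,0,6,0,0,0,0,0,0,6,0,0,0,0,0,0,6]
}}

```text
time_s: 12.15
tool_pos: [523.1, -133.8, 127.2]
tcp_rot: [-0.522, -0.478, 0.522, -0.477]
wrist_force: [-0.4, -0.5, -0.9]
opening: 0.133
```

```bash
python3 - <<'E'
from h import *
goto((524.2,-133.8,121),-5.15,3,6)
E
```

```text
t 12.15 p [ 523.1 -133.8  127.2] yaw -5.1 F [-0.45 -0.54 -0.86] M [ 0.05 -0.   -0.05] open 0.133
turn [ 0.05 -0.06  0.09] dpos [ 1.1  0.  -6.2]
[0.0, -0.1, 0.1, 2.1, 0.4, -0.0, 6.0, 0.0, 0.0, 0.0, 2.1, 0.4, -0.0, 6.0, -0.0, -0.0, -0.0, 2.1, 0.4, -0.0, 6.0]
```

Contact released at tool x ≈ 523.1; now offset +1.1 and begin sliding down.

>>> {"method": "move_arm", "body": {
  "steps": [0,0,0,0,1,0,6,0,0,0,2,0.3,0,6,0,0,0,2,0,0,6,0,0,0,0,0,0,6]
}}

```text
time_s: 12.55
tool_pos: [524.0, -133.9, 122.7]
tcp_rot: [-0.521, -0.478, 0.522, -0.476]
wrist_force: [-1.0, -1.1, -0.1]
opening: 0.133
```

>>> {"method": "move_arm", "body": {
  "steps": [0,0,0,2,0.2,0,6,0,0,0,2,0,0,6,0,0,0,0,0,0,6]
}}

```text
time_s: 12.85
tool_pos: [523.8, -133.9, 118.6]
tcp_rot: [-0.521, -0.478, 0.522, -0.476]
wrist_force: [-0.4, 0.6, -1.2]
opening: 0.126
```

>>> {"method": "move_arm", "body": {
  "steps": [0,0,0,2,0,0,6,0,0,0,2,0,0,6,0,0,0,0,0,0,6]
}}

```text
time_s: 13.15
tool_pos: [523.6, -133.9, 114.4]
tcp_rot: [-0.521, -0.478, 0.522, -0.476]
wrist_force: [-0.8, -0.6, -0.8]
opening: 0.128
```

```bash
python3 look.py s7
```

```text
t 13.15 p [ 523.6 -133.9  114.4] yaw -5.12 F [-0.84 -0.58 -0.75] M [ 0.03  0.09 -0.1 ] open 0.128
turn [ 0.03 -0.04  0.19] dpos [ 2.4 -0.4 35.6]
[0.0, -0.0, 0.2, -35.6, 2.3, 0.2, 6.0]
748 [ 517.9 -172.2  105.1] [561.2 -97.5 206.3]
face n 289 [ 0.996 -0.089  0.001] yaw -5.09 tilt 0.04 mean [ 524.7 -135.1  140.4]
face x at y=-134.3, tip: [(np.float64(99.42037738962196), np.float64(524.8)), (np.float64(129.42037738962196), np.float64(524.78))]
y range blade [-172.   -97.6]
```

>>> {"method": "move_arm", "body": {
  "steps": [0,0,0.2,1.5,0.4,0,6,0,0,0,1.5,0.1,0,6,0,0,0,0,0,0,6]
}}

```text
time_s: 13.5
tool_pos: [523.6, -133.9, 111.3]
tcp_rot: [0.522, 0.477, -0.522, 0.477]
wrist_force: [-0.8, -0.2, 0.1]
opening: 0.128
```

>>> {"method": "move_arm", "body": {
  "steps": [0,0,0,1.5,0.1,0,6,0,0,0,1.5,0.1,0,6,0,0,0,0,0,0,6]
}}

```text
time_s: 13.8
tool_pos: [523.6, -134.0, 108.4]
tcp_rot: [-0.522, -0.477, 0.522, -0.477]
wrist_force: [-1.1, 0.2, 1.3]
opening: 0.129
```

>>> {"method": "move_arm", "body": {
  "steps": [0,0,0,1.5,0.1,0,6,0,0,0,1.5,0.1,0,6,0,0,0,0,0,0,6]
}}

```text
time_s: 14.1
tool_pos: [523.6, -134.1, 105.1]
tcp_rot: [-0.522, -0.477, 0.522, -0.477]
wrist_force: [-1.9, 0.6, 3.0]
opening: 0.127
```

```bash
python3 look.py s8
```

```text
t 14.1 p [ 523.6 -134.1  105.1] yaw -5.15 F [-1.85  0.64  3.01] M [ 0.03  0.48 -0.13] open 0.127
turn [-0.   -0.    0.06] dpos [ 2.4 -0.2 44.9]
[-0.0, -0.0, 0.1, -44.9, 2.4, 0.0, 6.0]
703 [ 517.6 -172.5   95. ] [572.9 -97.3 210.2]
face n 297 [ 0.996 -0.086 -0.013] yaw -4.92 tilt -0.75 mean [ 524.5 -135.7  131. ]
face x at y=-134.3, tip: [(np.float64(90.1289455376809), np.float64(524.1)), (np.float64(120.1289455376809), np.float64(524.49))]
y range blade [-172.4  -97.5]
```

>>> {"method": "move_arm", "body": {
  "steps": [0,0,0,1.5,-0.2,0,6,0,0,0,1.5,0,0,6,0,0,0,0,0,0,6]
}}

```text
time_s: 14.45
tool_pos: [523.6, -134.1, 102.0]
tcp_rot: [-0.522, -0.477, 0.522, -0.477]
wrist_force: [-1.3, 0.4, 2.4]
opening: 0.129
```

>>> {"method": "move_arm", "body": {
  "steps": [0,0,0,1.5,-0.3,0,6,0,0,0,1.5,0,0,6,0,0,0,0,0,0,6]
}}

```text
time_s: 14.75
tool_pos: [523.6, -134.1, 98.9]
tcp_rot: [0.522, 0.477, -0.522, 0.477]
wrist_force: [-1.8, 0.1, 2.9]
opening: 0.129
```

```bash
python3 look.py s9; python3 - <<'E'
from h import *
c=get_calibration("scene");p,d=snapshot("scene")
cv2.imwrite("pics/s9b.png",cv2.resize(p[185:265,265:345],(640,640),interpolation=cv2.INTER_CUBIC))
E
```

```text
t 14.75 p [ 523.6 -134.1   98.9] yaw -5.16 F [-1.85  0.11  2.89] M [ 0.06  0.48 -0.15] open 0.129
turn [-0.01  0.01 -0.01] dpos [ 2.4 -0.2 51.1]
[-0.0, 0.0, -0.0, -51.1, 2.4, -0.1, 6.0]
692 [ 516.2 -172.7   86.8] [558.2 -97.5 189.2]
face n 282 [ 0.996 -0.088 -0.021] yaw -5.06 tilt -1.23 mean [ 524.5 -135.7  125. ]
face x at y=-134.3, tip: [(np.float64(83.93096000222553), np.float64(523.76)), (np.float64(113.93096000222553), np.float64(524.4))]
y range blade [-172.2  -97.6]
```

View pics/s9b.png

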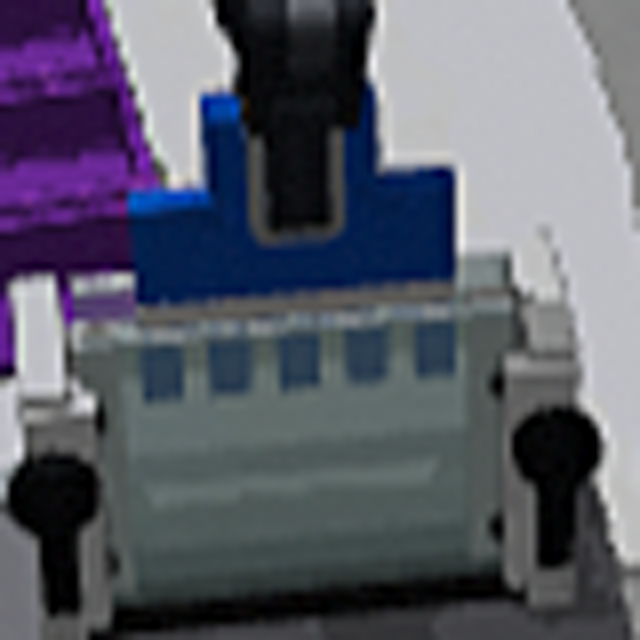

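>>> {"method": "move_arm", "body": {
  "steps": [0,0,0,1.5,-0.3,0,6,0,0,0,0,0,0,6]
}}

```text
time_s: 15.05
tool_pos: [523.6, -134.1, 97.4]
tcp_rot: [0.522, 0.477, -0.522, 0.477]
wrist_force: [-1.3, -0.2, 1.3]
opening: 0.13
```

```bash
python3 look.py s10; python3 - <<'E'
from h import *
c=get_calibration("scene");p,d=snapshot("scene");P=cloud(d,c);hsv=cv2.cvtColor(p,cv2.COLOR_BGR2HSV)
blue=(hsv[...,0]>=100)&(hsv[...,0]<=125)&(hsv[...,1]>140)
for u in (286,292,298,304,310,316):
    v=np.nonzero(blue[200:230,u])[0]; v0=200+v.max() if len(v) else 215
    W=c["world_from_camera"];K=c["K"]
    r=W[:3,:3]@np.array([(u-K[0,2])/K[0,0],-(v0+.5-K[1,2])/K[1,1],-1]);o=W[:3,3]
    n=np.array([0.996,-0.0898,0]);t=((np.array([525.3,-134.3,0])-o)@n)/(r@n)
    print(u,v0,"band top z(ray)",(o+r*t)[2].round(1),[(vv,p[vv,u].tolist(),P[vv,u].round(1).tolist()) for vv in range(v0,v0+9)])
E
```

```text
t 15.05 p [ 523.6 -134.1   97.4] yaw -5.16 F [-1.31 -0.16  1.33] M [ 0.07  0.34 -0.16] open 0.13
turn [-0.01 -0.   -0.04] dpos [ 2.4 -0.2 52.6]
[-0.0, -0.0, -0.0, -52.6, 2.4, -0.0, 6.0]
713 [ 516.4 -172.6   86.8] [559.  -97.6 189.6]
face n 279 [ 0.996 -0.093  0.011] yaw -5.31 tilt 0.62 mean [ 524.5 -134.1  123.1]
face x at y=-134.3, tip: [(np.float64(82.39968675362577), np.float64(524.92)), (np.float64(112.39968675362577), np.float64(524.6))]
y range blade [-171.6  -97.7]
286 223 band top z(ray) 111.7 [(223, [81, 48, 32], [522.2, -164.4, 112.6]), (224, [91, 84, 81], [522.5, -164.5, 110.4]), (225, [89, 91, 93], [522.9, -164.7, 108.4]), (226, [133, 132, 128], [528.1, -165.5, 110.1]), (227, [130, 125, 118], [524.7, -165.2, 105.1]), (228, [83, 68, 50], [526.6, -165.6, 104.2]), (229, [81, 61, 42], [525.0, -165.4, 100.5]), (230, [82, 63, 43], [524.5, -165.5, 97.8]), (231, [82, 64, 44], [527.3, -166.0, 97.6])]
292 222 band top z(ray) 112.8 [(222, [99, 58, 38], [522.9, -152.9, 113.4]), (223, [105, 90, 84], [522.9, -153.1, 111.1]), (224, [89, 93, 95], [524.5, -153.4, 110.0]), (225, [126, 125,
[... 1318 characters left out ...]
, 100], [526.4, -119.0, 107.6]), (224, [124, 123, 115], [527.5, -119.3, 106.1]), (225, [111, 107, 97], [527.9, -119.4, 104.1]), (226, [84, 70, 53], [529.9, -119.9, 103.2]), (227, [81, 63, 41], [531.3, -120.2, 101.9]), (228, [83, 65, 46], [529.1, -119.8, 97.8])]
316 220 band top z(ray) 112.6 [(220, [75, 34, 8], [527.3, -107.5, 113.4]), (221, [84, 74, 71], [528.2, -107.7, 111.7]), (222, [87, 90, 92], [529.3, -108.0, 110.2]), (223, [128, 127, 121], [528.1, -107.7, 106.9]), (224, [128, 128, 119], [529.4, -108.1, 105.6]), (225, [88, 87, 76], [531.2, -108.5, 104.5]), (226, [83, 81, 71], [533.1, -108.9, 103.7]), (227, [84, 84, 71], [530.8, -108.4, 99.4]), (228, [86, 87, 73], [529.7, -108.2, 96.1])]
```

>>> {"method": "move_arm", "body": {
  "steps": [0,0,0,0.5,-0.5,0,6,0,0,0,0,0,0,6]
}}

```text
time_s: 15.35
tool_pos: [523.7, -134.1, 97.2]
tcp_rot: [0.522, 0.477, -0.522, 0.477]
wrist_force: [-2.0, -0.1, 1.3]
opening: 0.129
```

```bash
python3 - <<'E'
from h import *
F=[]
for i in range(6):
    o=bot.get_obs();F.append(np.r_[o["wrist_force"],o["ft_torque"]]);p,d=snapshot("scene")
print(np.mean(F,0).round(2),np.std(F,0).round(2)); goto((523.6,-134.1,97),-5.15,1,6); print(bot.get_obs()["qd"].round(4))
for n in ["top"]:
    p,d=snapshot(n);P=cloud(d,get_calibration(n));hsv=cv2.cvtColor(p,cv2.COLOR_BGR2HSV)
    for name,lo,hi in [("yellow",20,35),("pink",160,179)]:
        m=(hsv[...,0]>=lo)&(hsv[...,0]<=hi)&(hsv[...,1]>120)&(hsv[...,2]>60)&(P[...,2]>85)&(abs(P[...,1]-150)<60)
        t=P[m];print(name,cv2.minAreaRect(t[:,:2].astype(np.float32)))
    a=cv2.imread("pics/top0.png").astype(int);df=(abs(a-p).max(-1)>60).astype(np.uint8)
    _,_,st,_=cv2.connectedComponentsWithStats(df);print(st[1:][st[1:,4]>60])
E
```

```text
[-1.18 -0.36  2.31  0.01  0.39 -0.1 ] [0.52 0.31 0.75 0.04 0.03 0.04]
t 15.65 p [ 523.7 -134.1   97.2] yaw -5.16 F [-0.64 -0.53  2.32] M [-0.05  0.33 -0.1 ] open 0.131
turn [-0.01 -0.   -0.09] dpos [-0.1  0.  -0.2]
[-0.0, -0.0, -0.1, 0.2, -0.1, -0.0, 6.0]
[-0.0007  0.0001  0.0016 -0.0006 -0.     -0.0012 -0.0006]
yellow ((553.02587890625, 155.24159240722656), (13.203384399414062, 39.38022232055664), 16.08506202697754)
pink ((493.86077880859375, 138.51393127441406), (12.08419132232666, 39.38880157470703), 16.061269760131836)
[[  264   131   284   349 51596]
 [  155   193    44    19   452]
 [  167   224    39     9    88]
 [  171   262    28    11    63]
 [  363   371    31    24   398]
 [  357   396    33     3    62]
 [  612   413    28    39   709]
 [  437   461   107    19  1003]
 [  187   464    16    16    92]]
```

```bash
python3 -c "
from plant import bot
print(bot.hand_in())"
```

```text
the job is handed in; nothing more can be done
None
```

I slid the blue comb, teeth down, between the plates of the casting stand and handed the job in with the gripper still holding it. `hand_in` gave no verdict.

I took it from the rack slot at the +x end, rested its teeth on the tall plate to find the gap (about 4 N), then slid it down in small steps.

**Last checks**
- **Depth:** the band middle is at about 108.0 to 108.7 mm by tool height and scene camera; the target is 108 mm.
- **Position along the gap:** the comb's centre is within about 1 mm of the plates' centre, y -134.6 against -134.5.
- **Alignment:** the comb face's yaw is about -5.1 to -5.3°, against -5.15° for the plates. The tool is within 0.1° of vertical. The camera's fit of the blade face scattered by about 1°.
- **Forces:** sliding drag at the wrist was about 3 N, below the stated 5 to 10 N. The final hold was steady, with about 2.3 N upwards and 1.2 N sideways (towards -x). I could not measure the force on each plate separately, so contact with both is inferred from the blade being thicker than the gap.

**Checks that disagreed**
- **Finger length:** the fingertips ended about 40 mm short of the reported TCP, so my first grasp closed empty above the comb. I corrected the height from the depth pictures and gripped it the second time.
- **Other combs:** the yellow and pink combs read about 2 mm from their first measurement. That is within camera error and far below the 20 mm limit.
- **Other items:** I compared the top pictures from before and after only roughly. The arm hid much of the area around the stand, so I did not confirm the pen, tube rack, bottle and beaker one by one.

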